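# Rock the stopper out of the tall sample jar

## Robot

A 7-joint arm with a two-finger parallel gripper is mounted at the origin on a cart in front of the work surface, level with it; the furniture and walls round the work are solid. World frame = base frame: x ahead of the robot, y to its left, z up, the work surface at z = 0. Lengths are in m, angles in rad, forces in N, time in s.
With the tool pointing down it reaches from about 0.4 to 0.85 m from the base axis. Payload 10.4 kg.
Tool frame: the origin (TCP) lies at the very end of the fingers, on their centre line; the grasp point (between the pads) lies r.hold_point_z behind it (r.hold_point_z is the distance from the TCP to the grasp point, in m); z points along the fingers, y is the direction in which the jaws open and shut (so a half turn about z gives the same grasp; the last joint's range is limited). The gripper opens to 87 mm and grips with 3 to 60 N. Pads are 19 mm wide; open, the fingers measure 117 mm over their backs; the gripper's body (75 mm by 190 mm) begins 51 mm behind the grasp point.
Start: joints at [-1.208, 0.332, -0.065, 1.46, 0.022, 1.35, -0.088], TCP at [0.235, 0.579, 0.223] pointing down, gripper open.
Joint ranges: [-2.6, 2.6], [-0.5, 2.12], [-1.47, 1.34], [0.16, 2.42], [-1.27, 4.41], [0.06, 2.06], [-2.6, 2.6]. Speed limits (rad/s): [2.22, 2.22, 2.79, 2.79, 3.14, 3.14, 3.14].

## Interface

Orientations are given as a unit quaternion [x, y, z, w].
In Python, from bench import r gives the robot as it stands.
- The arm moves only by the tool send_rows, never from a script. Its argument "commands" is a list of rows, each a list of 7 numbers: the shift along the world's x, y, z normalised to -1 to 1, where 1 is 0.03 m, then the turn, a rotation vector about the world's x, y, z normalised to -1 to 1, where 1 is 5 degrees, then the gripper command: -1 is fully open, 1 is shut, values between are in proportion. In form: [[tx, ty, tz, ax, ay, az, jaw], ...]. A call has 1 to 10 rows; each row shifts and turns the pose as measured when the row begins; what a row does not reach is not made up. A row lasts 1/12 s, in which the tool goes at most 41.7 mm and 7.16 degrees, less where a joint would pass 70% of its speed; a pose out of reach is approached as far as the arm can. A call with a number of a shift or a turn outside -1 to 1 is refused whole. A call with a gripper value outside its range is refused whole. The fingers move at their own pace and stop on an object; "grip_force" is the grip in N (left out, the last holds). Time passes only in rows, so rows that do not move let the fingers close. It gives the time, the measured TCP pose, the force and the opening at its end, in the units of the state.
- r.read_state(): the state, without advancing time (a new reading comes with each control period).
- r.camera(name): name is "scene" or "top" or "wrist"; returns the picture (400x640x3 uint8, blue, green, red); there is no depth.
- r.calibration(name): a dict with "K" (3x3 intrinsics, pixels), "R" (3x3) and "t" (3): a world point X has camera coordinates R X + t; the wrist camera has in their place "mount" (4x4, takes a point from camera to tool coordinates, whose origin is the TCP and whose axes are the flange's). Camera axes: x right, y down, z forward; pixel columns grow to the right and rows downward; lengths in m; the calibration is good to about 2 mm. A picture is of the moment at which its call begins: read the wrist's pose just before it. calibration takes no time and is no camera call.
- r.close_job(): hands the job in, once; it reports no verdict.
The state is a dict: "time": time; "joint_positions": joint angles; "joint_vel": joint speeds; "joint_torque": joint torques, N m; "ee_pos": TCP position; "eef_rot": TCP orientation; "ft_force": force on the tool from outside, world axes, zero at the start; "torque": the same for the moment, N m; "width": finger opening in m.
Only numpy, scipy, OpenCV 4.12 (cv2) and the standard library are available. Lean on these libraries where they do the work, as an engineer would, in place of code of your own. Each camera call takes 0.05 s, during which the arm holds its last target.

## Task

Open the taller of the two stoppered sample jars: the stopper is a tight press fit, so rock it, leaning it about 8 degrees to the left (the robot's left) and then about 8 degrees to the right while it is still in the neck, easing it upward, and pull it straight out. Put it down gently in the steel tray and let go; leave the shorter jar closed.

Things in the scene. Friction and masses are not known exactly. Their poses are not given: they have to be found in the camera images.
- tall_stopper_grip (a point): Tall jar's black rubber stopper, 40 g, 54 mm high: tapered plug 18 (x) x 26 (y) x 20 mm, shoulder 32 x 38 x 4 mm, ribbed handle 26 (x) x 22 (y) x 30 mm, gripped across y. The point is on its axis, 16 mm above the shoulder, 14 below the top, 40 above the plug's bottom. z up, y to the jar's left: rocking turns it about x, best about a point in the plug level with the clamping lips, 32 mm below this point.
- tall_jar: Taller of two fixed glass jars with white collars; origin centre of underside, z up, y left. Rim at 105 mm (the other's at 60), mouth 32 (x) x 33 (y) mm. Plug sits 16 mm deep, grip point 24 mm above the rim, clamped at -x and +x by sprung lips 8 mm below the rim; 3.5 mm play in y lets it lean 10 degrees. Straight pull about 20 N, under 10 while rocking; lips let go after about 9 mm lift, plug is out after 16.
- short_stopper_grip (a point): Same point on the identical stopper of the shorter jar (rim 60 mm above the bench), which stays closed.
- tray: Shallow open steel tray 110 (x) x 130 (y) x 18 mm, fixed, 3 mm walls and floor. Origin at the centre of its underside, z up. A stopper may stand or lie in it; standing, its grip point is 43 mm above the bench.
Mind the look-alikes: they are no part of the job. What is shaped like the part that bears tall_stopper_grip but red is not meant.

How it is judged:
On the way, in this order (a step that is already met when the one before it is completed fails the run):
1. the tall jar's stopper, still in the neck, is leaned at least 4 degrees to the left (angle between tall_stopper_grip's own y axis and vertical above 1.6408 rad and z of tall_stopper_grip in the frame of tall_jar below 0.141 m), for 0.1 s.
2. still in the neck, it is leaned at least 4 degrees to the right (angle between tall_stopper_grip's own y axis and vertical below 1.5008 rad and z of tall_stopper_grip in the frame of tall_jar below 0.141 m), for 0.1 s.
3. it is lifted out of the neck (z of tall_stopper_grip in the frame of tall_jar above 0.15 m), for 0.1 s.
At the end, for the whole second after the job is handed in: The tall jar's stopper stands or lies at rest in the tray: its grip point is over the tray (within 52 mm of the centre along the tray's x, 62 mm along y) and less than 50 mm above the tray's underside; the short jar's stopper is within 8 mm of where it was (x of tall_stopper_grip in the frame of tray between -0.052 and 0.052 m and y of tall_stopper_grip in the frame of tray between -0.062 and 0.062 m and z of tall_stopper_grip in the frame of tray below 0.05 m and linear speed of tall_stopper below 0.02 m/s and distance of short_stopper_grip from where it was at the start of the episode below 0.008 m); the robot touches nothing.
It fails at once if the short jar's stopper is moved by more than 8 mm (distance of short_stopper_grip from where it was at the start of the episode above 0.008 m).
It fails at once if the stopper is dropped towards the tray (not touched by the fingers while its grip point is over 80 mm above the tray's underside and within 100 mm of its centre) (contact force between the fingers and tall_stopper below 0.05 N and z of tall_stopper_grip in the frame of tray above 0.08 m and horizontal distance between tall_stopper_grip and tray below 0.1 m).
It also fails if it takes over 45 s, if anything falls off the work surface, if the arm or the gripper's body presses on something with over 40 N, if the wrist force passes 120 N, or if a joint passes its speed limit or range.

## Working session

There is one attempt and no reset: what is moved stays moved. The work goes in short steps, Python scripts to look and compute and a tool call to move; the robot and the scene stay as the last step left them, time stands still between calls to the robot, and variables do not carry over. Pictures are saved under pics/ and viewed, and the job is handed in when it is done.

Besides the shell and the picture viewer there is one more tool, called after ">>>" as name(argument=value, ...) on one line, values as JSON. send_rows: Moves the arm, as the interface text tells. Scaled input: -1 to 1 covers 0.03 m each way for a shift and 5 degrees each way for a turn. Its arguments: {"type":"object","properties":{"commands":{"type":"array"},"grip_force":{"type":"number"}},"required":["commands"]}

```bash
mkdir -p pics; python3 - <<'E'
from bench import r
import cv2
s=r.read_state();print(s, r.hold_point_z)
for n in("scene","top","wrist"):
    cv2.imwrite(f"pics/{n}0.png",r.camera(n)); print(n,r.calibration(n))
E
```

```text
{'time': 0.0, 'joint_positions': array([-1.20761163,  0.33283949, -0.06468921,  1.46093712,  0.0216119 ,
        1.34991292, -0.08847834]), 'joint_vel': array([-0.00013297, -0.00041506, -0.00154383, -0.00150101,  0.00083067,
       -0.00058207, -0.00024373]), 'joint_torque': array([-2.37741142e-04, -6.23250389e+01,  2.43807840e-02, -3.89919841e+01,
       -6.14746870e-02,  3.94115585e-02,  1.32527384e-04]), 'ee_pos': array([0.23504809, 0.57869762, 0.22177615]), 'eef_rot': array([ 1.91681191e-01,  9.81456994e-01, -6.94181872e-04, -9.41078581e-05]), 'ft_force': array([-0.11465446,  0.72036838, -0.23369475]), 'torque': array([ 0.04041826, -0.00330143,  0.00357088]), 'width': 0.08697571392594167} 0.0187
scene {'K': array([[438.19359274,   0.        , 319.78533651],
       [  0.        , 438.19359274, 198.85230349],
       [  0.        ,   0.        ,   1.        ]]), 'R': array([[ 0.92468166, -0.38022184,  0.01987893],
       [-0.24492762, -0.63400267, -0.73351965],
       [ 0.29150349,  0.67340327, -0.67937748]]), 't': array([-0.443103  ,  0.25688273,  0.85371112])}
top {'K': array([[40
[... 163 characters left out ...]
734026, -0.99911527, -0.03195593],
       [-0.98663557,  0.03210817, -0.15974766],
       [ 0.16063237,  0.02716131, -0.98664051]]), 't': array([0.10253475, 0.53010611, 0.86160405])}
wrist {'K': array([[354.30412305,   0.        , 319.09663829],
       [  0.        , 354.30412305, 192.50088981],
       [  0.        ,   0.        ,   1.        ]]), 'mount': array([[-6.42449105e-04, -9.63771470e-01, -2.66728589e-01,
         7.38726465e-02],
       [ 9.99999133e-01, -9.25784424e-04,  9.36517788e-04,
        -7.09665867e-04],
       [-1.14952230e-03, -2.66727756e-01,  9.63771230e-01,
        -1.61139919e-01],
       [ 0.00000000e+00,  0.00000000e+00,  0.00000000e+00,
         1.00000000e+00]])}
```

View pics/scene0.png

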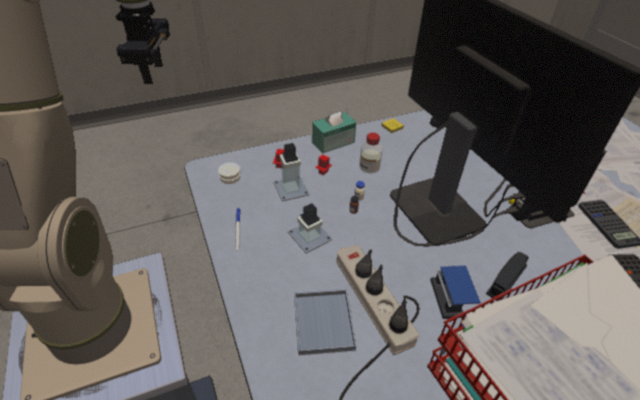

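View pics/top0.png

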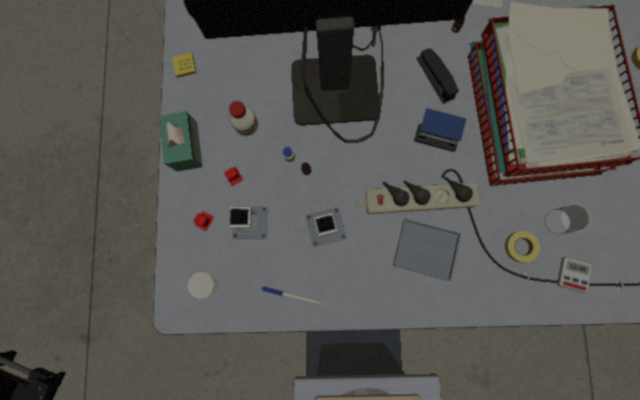

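View pics/wrist0.png

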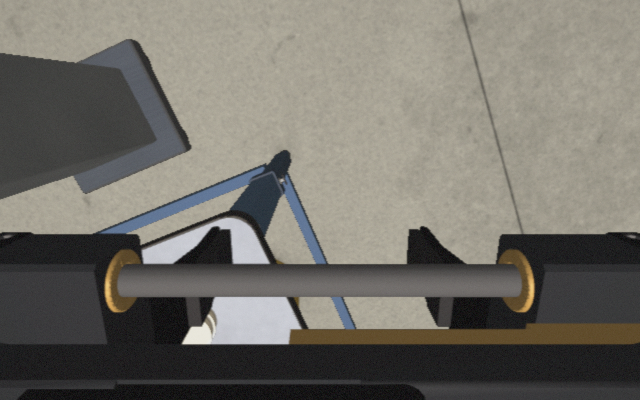

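The tall jar is at top (240,217) / scene (290,165), the short jar at top (326,225), and the tray at top (427,250). I'll zoom in to measure.

```bash
python3 - <<'E'
import cv2,numpy as np
t=cv2.imread("pics/top0.png");s=cv2.imread("pics/scene0.png")
a=cv2.resize(t[190:260,215:355],(800,400),interpolation=cv2.INTER_CUBIC)
b=cv2.resize(s[135:255,260:350],(450,600),interpolation=cv2.INTER_CUBIC)
cv2.imwrite("pics/za.png",a);cv2.imwrite("pics/zb.png",b)
E
```

```text
(no output)
```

View pics/za.png

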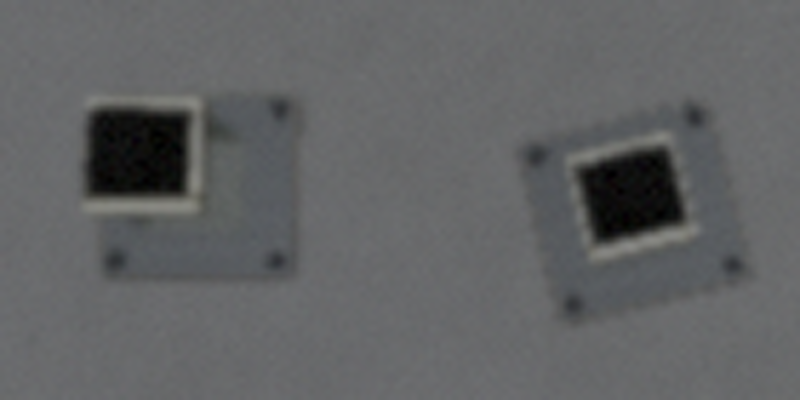

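View pics/zb.png

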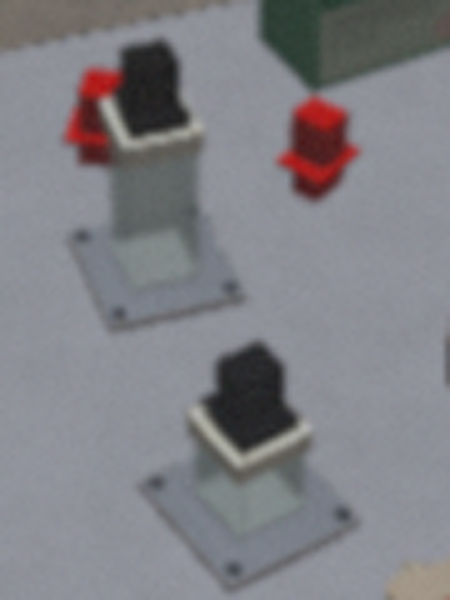

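```bash
cat > h.py <<'E'
from bench import r
import cv2,numpy as np
from scipy.spatial.transform import Rotation as Ro
def ray(n,px,st=None):
    c=r.calibration(n);K=c["K"]
    d=np.linalg.inv(K)@[px[0],px[1],1]
    if n=="wrist":
        M=c["mount"];R=Ro.from_quat(st["eef_rot"]).as_matrix()
        return R@M[:3,3]+st["ee_pos"],R@M[:3,:3]@d
    return -c["R"].T@c["t"],c["R"].T@d
def plane(n,px,z,st=None):
    o,d=ray(n,px,st);return o+d*(z-o[2])/d[2]
def proj(n,X,st=None):
    c=r.calibration(n)
    if n=="wrist":
        M=c["mount"];R=Ro.from_quat(st["eef_rot"]).as_matrix()
        x=M[:3,:3].T@(R.T@(np.array(X)-st["ee_pos"])-M[:3,3])
    else: x=c["R"]@X+c["t"]
    p=c["K"]@x;return p[:2]/p[2]
E
python3 - <<'E'
from h import *
k=800/140
f=lambda x,y:(215+(x+.5)/k-.5,190+(y+.5)/k-.5)
def rep(name,n,pts,z):
    P=np.array([plane(n,p,z) for p in pts])[:,:2]
    print(name,P.mean(0).round(4),[ (round(float(np.linalg.norm(P[i]-P[i-1])),4),round(float(np.degrees(np.arctan2(*(P[i]-P[i-1])[::-1]))),1)) for i in range(len(P))])
rep("tall collar","top",[f(88,97),f(203,97),f(203,212),f(84,212)],.105)
rep("tall holes diag","top",[f(280,108),f(115,261)],.003)
rep("tall plate","top",[f(103,95),f(297,95),f(297,276),f(103,276)],.003)
rep("short collar","top",[f(567,157),f(673,134),f(697,233),f(595,259)],.06)
rep("short holes","top",[f(536,155),f(695,116),f(733,264),f(573,304)],.003)
rep("short black","top",[f(577,166),f(667,148),f(685,224),f(597,242)],.075)
s=5
g=lambda x,y:(260+(x+.5)/s-.5,135+(y+.5)/s-.5)
rep("tall holes s","scene",[g(119,313),g(235,292)],.003)
rep("tall holes diag s","scene",[g(82,236),g(235,292)],.003)
rep("short holes diag s","scene",[g(156,483),g(344,514)],.003)
rep("tall collar s","scene",[g(104,100),g(128,150),g(202,132)],.105)
rep("tall collar diag s","scene",[g(104,100),g(202,132)],.105)
# tray
t=cv2.imread("pics/top0.png");a=cv2.resize(t[205:295,380:480],(800,720),interpolation=cv2.INTER_CUBIC)[:600]
cv2.imwrite("pics/zt.png",a)
E
```

```text
tall collar [0.4992 0.2546] [(0.0424, -1.5), (0.0425, -91.8), (0.0423, -180.0), (0.0436, 88.2)]
tall holes diag [0.4999 0.2562] [(0.0911, -48.1), (0.0911, 131.9)]
tall plate [0.4996 0.2554] [(0.0746, 0.4), (0.0803, -91.8), (0.0743, 179.7), (0.0793, 88.3)]
short collar [0.4835 0.0774] [(0.0405, 13.8), (0.0415, -79.5), (0.039, -168.3), (0.04, 102.6)]
short holes [0.4841 0.0781] [(0.0625, 12.5), (0.0668, -77.9), (0.0623, -167.7), (0.0666, 102.3)]
short black [0.4821 0.0777] [(0.0296, 13.2), (0.0345, -80.4), (0.0294, -168.6), (0.0336, 99.8)]
tall holes s [0.5011 0.2237] [(0.0626, 174.0), (0.0626, -6.0)]
tall holes diag s [0.5017 0.2565] [(0.0943, 130.2), (0.0943, -49.8)]
short holes diag s [0.4856 0.0805] [(0.092, 146.1), (0.092, -33.9)]
tall collar s [0.4936 0.2456] [(0.0562, 131.3), (0.0428, -92.6), (0.039, 0.7)]
tall collar diag s [0.5005 0.2528] [(0.0562, 131.3), (0.0562, -48.7)]
```

View pics/zt.png

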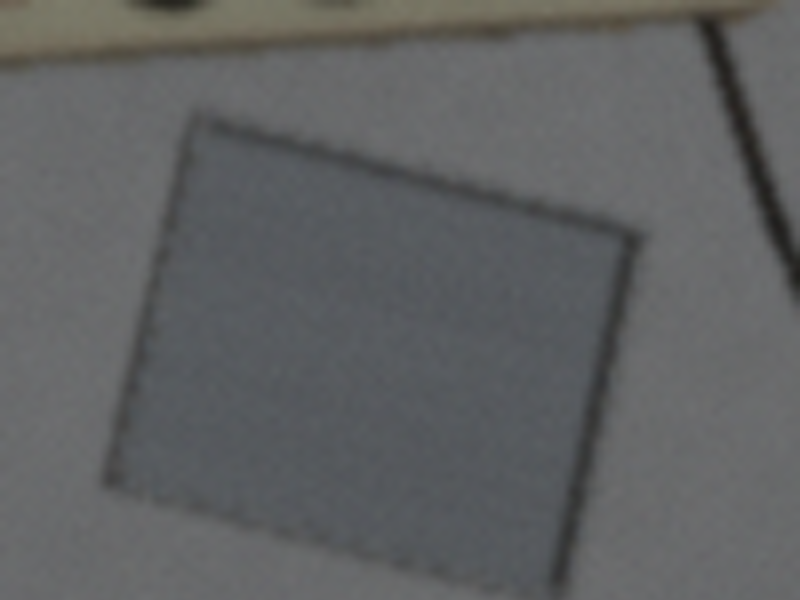

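>>> send_rows(commands=[[0.8,-0.98,0,0,0,0.41,-1],[0.8,-0.98,0,0,0,0.41,-1],[0.8,-0.98,0,0,0,0.41,-1],[0.8,-0.98,0,0,0,0.41,-1],[0.8,-0.98,0,0,0,0.41,-1],[0.8,-0.98,0,0,0,0.41,-1],[0.8,-0.98,0,0,0,0.41,-1],[0.8,-0.98,0,0,0,0.41,-1],[0.8,-0.98,0,0,0,0.41,-1],[0.8,-0.98,0,0,0,0.41,-1]], grip_force=40)

```text
time: 0.98
ee_pos: [0.4723, 0.2764, 0.2185]
eef_rot: [-0.003, 1.0, -0.002, -0.003]
ft_force: [0.7, 1.6, 0.7]
width: 0.087
```

```bash
python3 - <<'E'
from h import *
s=r.read_state();print(s['time'],s['ee_pos'],Ro.from_quat(s['eef_rot']).as_matrix().round(3))
cv2.imwrite("pics/w1.png",r.camera("wrist"))
k=8
c=[(380+(x+.5)/k-.5,205+(y+.5)/k-.5) for x,y in [(195,115),(640,235),(560,590),(105,485)]]
print([plane("top",p,.018).round(4) for p in c])
for z in (.105,.143): print(proj("wrist",[.4998,.255,z],s))
E
```

```text
0.9833 [0.47225172 0.27639461 0.21853671] [[-1.    -0.006 -0.006]
 [-0.006  1.    -0.004]
 [ 0.006 -0.004 -1.   ]]
[array([ 0.4937, -0.1009,  0.018 ]), array([ 0.4559, -0.2232,  0.018 ]), array([ 0.3584, -0.1933,  0.018 ]), array([ 0.3906, -0.0696,  0.018 ])]
[293.50236061 223.05841662]
[289.7068716 241.2218097]
```

View pics/w1.png

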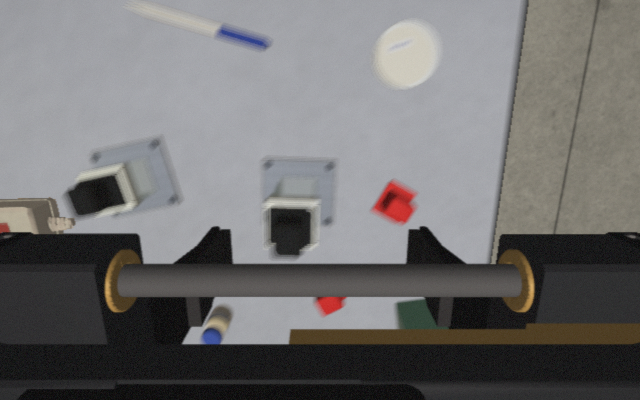

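Wrist view: the tall stopper handle is at about (290,241), collar centre about (292,223); both match the projections. I'll refine with a zoom.

```bash
python3 - <<'E'
import cv2
t=cv2.imread("pics/w1.png");a=cv2.resize(t[145:265,240:360],(600,600),interpolation=cv2.INTER_CUBIC)
cv2.imwrite("pics/zw.png",cv2.convertScaleAbs(a,alpha=1.6,beta=20))
E
```

```text
(no output)
```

View pics/zw.png

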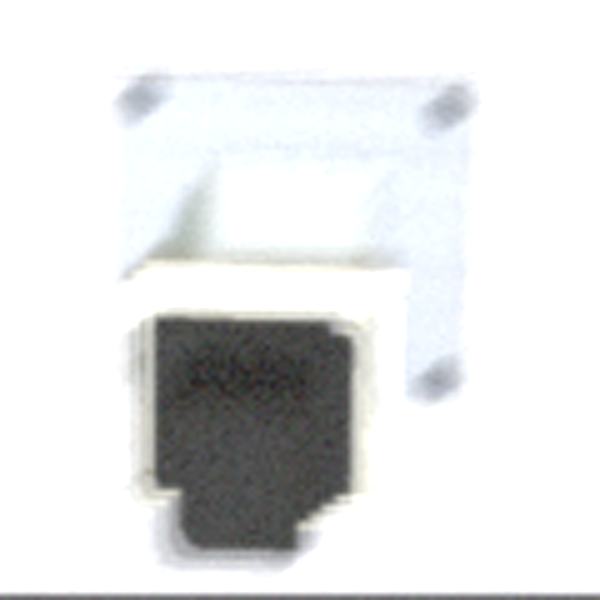

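```bash
python3 - <<'E'
from h import *
s=r.read_state()
g=lambda x,y:(240+(x+.5)/5-.5,145+(y+.5)/5-.5)
for nm,p,z in [("handle L top far",(183,548),.143),("handle R top far",(302,548),.143),("should NL",(156,318),.113),("should NR",(352,325),.113),("should FL",(160,488),.113),("should FR",(352,492),.113),("collar L",(143,262),.105),("collar R",(408,268),.105),("h1",(143,97),.003),("h2",(450,104),.003),("h3",(437,378),.003)]:
    print(nm,plane("wrist",g(*p),z,s).round(4))
print(s['ee_pos'],s['ft_force'])
E
```

```text
handle L top far [0.5157 0.2362 0.143 ]
handle R top far [0.5157 0.2536 0.143 ]
should NL [0.4901 0.2291 0.113 ]
should NR [0.4913 0.2601 0.113 ]
should FL [0.5191 0.2287 0.113 ]
should FR [0.5198 0.2599 0.113 ]
collar L [0.4832 0.2262 0.105 ]
collar R [0.4842 0.269  0.105 ]
h1 [0.4754 0.2118 0.003 ]
h2 [0.477  0.2781 0.003 ]
h3 [0.5397 0.2756 0.003 ]
[0.47777151 0.26816468 0.21862152] [ 2.59900174 -7.28400771 -0.17591795]
```

```bash
python3 - <<'E'
from h import *
s=r.read_state();print(s['ee_pos'],s['joint_vel'].round(3), Ro.from_quat(s['eef_rot']).as_matrix().round(4))
im=r.camera("wrist");np.save("w2.npy",im)
print(r.read_state()['ee_pos'])
a=cv2.resize(im[145:265,240:360],(600,600),interpolation=cv2.INTER_CUBIC)
cv2.imwrite("pics/zw2.png",cv2.convertScaleAbs(a,alpha=1.3,beta=10))
E
```

```text
[0.47777151 0.26816468 0.21862152] [-0.034 -0.006 -0.008  0.008  0.023  0.002 -0.253] [[-1.0e+00  9.0e-04 -3.8e-03]
 [ 9.0e-04  1.0e+00 -6.9e-03]
 [ 3.8e-03 -6.9e-03 -1.0e+00]]
[0.47570289 0.27130801 0.21852334]
```

View pics/zw2.png

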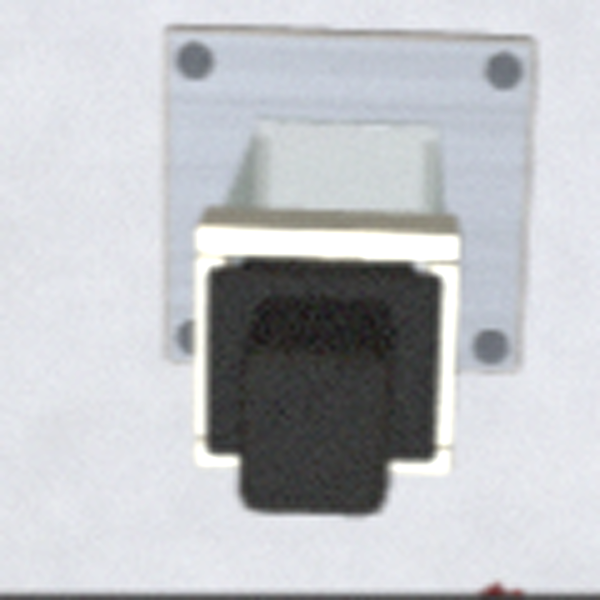

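```bash
python3 - <<'E'
from h import *
s={'ee_pos':np.array([.47777151,.26816468,.21862152]),'eef_rot':Ro.from_matrix([[-1,.0009,-.0038],[.0009,1,-.0069],[.0038,-.0069,-1]]).as_quat()}
g=lambda x,y:(240+(x+.5)/5-.5,145+(y+.5)/5-.5)
for nm,p,z in [("handle L top far",(241,512),.143),("handle R top far",(386,514),.143),("hnl",(245,348),.143),("hnr",(391,350),.143),("should NL",(209,264),.113),("should NR",(443,272),.113),("should FL",(205,452),.113),("should FR",(437,458),.113),("collar NL",(196,227),.105),("collar NR",(460,233),.105),("collar FL",(195,467),.105),("collar FR",(450,472),.105),("h1",(195,61),.003),("h2",(504,71),.003),("h3",(491,347),.003),("h4",(192,336),.003)]:
    print(nm,plane("wrist",g(*p),z,s).round(4))
E
```

```text
handle L top far [0.51   0.2448 0.143 ]
handle R top far [0.5103 0.2658 0.143 ]
hnl [0.4849 0.246  0.143 ]
hnr [0.4852 0.2666 0.143 ]
should NL [0.4812 0.2378 0.113 ]
should NR [0.4825 0.2745 0.113 ]
should FL [0.5129 0.2362 0.113 ]
should FR [0.5139 0.2737 0.113 ]
collar NL [0.4774 0.2349 0.105 ]
collar NR [0.4784 0.2774 0.105 ]
collar FL [0.5188 0.2335 0.105 ]
collar FR [0.5197 0.276  0.105 ]
h1 [0.4675 0.2233 0.003 ]
h2 [0.4698 0.2897 0.003 ]
h3 [0.5323 0.2876 0.003 ]
h4 [0.5297 0.2206 0.003 ]
```

>>> send_rows(commands=[[0.4,-0.26,0,0,0,-0.16,-1],[0.36,-0.26,-0.3,0,0,-0.16,-1],[0,0,-0.5,0,0,0,-1],[0,0,-0.5,0,0,0,-1],[0,0,0,0,0,0,-1]])

```text
time: 1.5
ee_pos: [0.501, 0.2536, 0.1764]
eef_rot: [0.02, 1.0, -0.003, -0.002]
ft_force: [-0.4, -0.8, -0.7]
width: 0.0867
```

```bash
python3 - <<'E'
from h import *
s=r.read_state();print(s['time'],s['ee_pos'],s['ft_force'],s['joint_vel'].round(3),Ro.from_quat(s['eef_rot']).as_matrix().round(4))
E
```

```text
1.5 [0.50097923 0.25359334 0.17640109] [-0.38557273 -0.76460898 -0.74205892] [-0.002 -0.004 -0.    -0.032 -0.002  0.029 -0.006] [[-0.9992  0.0399 -0.005 ]
 [ 0.0399  0.9992 -0.0055]
 [ 0.0048 -0.0057 -1.    ]]
```

>>> send_rows(commands=[[-0.08,0.07,-0.4,0.06,-0.06,0.12,-1],[0,0,-0.5,0,0,0,-1],[0,0,-0.5,0,0,0,-1],[0,0,-0.3,0,0,0,-1],[0,0,0,0,0,0,-1]])

```text
time: 1.92
ee_pos: [0.4979, 0.2575, 0.1228]
eef_rot: [0.014, 1.0, -0.0, -0.001]
ft_force: [0.0, -0.3, -0.8]
width: 0.0874
```

```bash
python3 - <<'E'
from h import *
s=r.read_state();print(s['time'],s['ee_pos'],s['ft_force'],s['joint_vel'].round(3),Ro.from_quat(s['eef_rot']).as_matrix().round(4))
E
```

```text
1.9167 [0.49790456 0.25750018 0.12281012] [ 0.01432981 -0.29008236 -0.82147444] [-0.006 -0.002 -0.004 -0.015 -0.001  0.02  -0.003] [[-9.996e-01  2.800e-02 -1.100e-03]
 [ 2.800e-02  9.996e-01 -4.000e-04]
 [ 1.100e-03 -4.000e-04 -1.000e+00]]
```

>>> send_rows(commands=[[0,-0.05,-0.16,0,0,0,-1],[0,0,0,0,0,0,-1],[0,0,0,0,0,0,1],[0,0,0,0,0,0,1],[0,0,0,0,0,0,1],[0,0,0,0,0,0,1],[0,0,0,0,0,0,1],[0,0,0,0,0,0,1]], grip_force=40)

```text
time: 2.58
ee_pos: [0.4994, 0.2574, 0.1212]
eef_rot: [0.014, 1.0, 0.001, 0.001]
ft_force: [-0.5, -0.2, -0.2]
width: 0.0548
```

```bash
python3 - <<'E'
from h import *
s=r.read_state();print(s['time'],s['ee_pos'],s['ft_force'],s['width'],Ro.from_quat(s['eef_rot']).as_matrix().round(4))
E
```

```text
2.5833 [0.49941528 0.2573602  0.12122234] [-0.48572474 -0.19247248 -0.22475373] 0.05477724810653511 [[-0.9996  0.0277  0.0023]
 [ 0.0277  0.9996  0.0021]
 [-0.0023  0.0022 -1.    ]]
```

>>> send_rows(commands=[[0,-0.08,-0.18,0,0,0,0.3],[0,0,0,0,0,0,0.3]])

```text
time: 2.75
ee_pos: [0.4996, 0.2549, 0.1157]
eef_rot: [0.014, 1.0, 0.001, 0.001]
ft_force: [-0.1, -0.3, 0.1]
width: 0.0416
```

```bash
python3 - <<'E'
from h import *
s=r.read_state();print(s['time'],s['ee_pos'],s['ft_force'],s['width'],Ro.from_quat(s['eef_rot']).as_matrix().round(4))
E
```

```text
2.75 [0.49962883 0.25487679 0.11574724] [-0.05812431 -0.33677513  0.12783399] 0.0416336391161376 [[-0.9996  0.0276  0.003 ]
 [ 0.0276  0.9996  0.0025]
 [-0.003   0.0026 -1.    ]]
```

>>> send_rows(commands=[[0,0,0,0,0,0,1],[0,0,0,0,0,0,1],[0,0,0,0,0,0,1],[0,0,0,0,0,0,1],[0,0,0,0,0,0,1],[0,0,0,0,0,0,1]])

```text
time: 3.25
ee_pos: [0.4994, 0.2551, 0.1154]
eef_rot: [0.014, 1.0, 0.002, 0.001]
ft_force: [0.7, 0.3, 0.2]
width: 0.0216
```

```bash
cat > st.py <<'E'
from h import *
s=r.read_state();R=Ro.from_quat(s['eef_rot']).as_matrix()
print(s['time'].round(2),s['ee_pos'].round(4),'F',s['ft_force'].round(1),'M',s['torque'].round(2),'w',s['width'].round(4))
print('yaxis',R[:,1].round(4),'roll(left+) deg',np.degrees(-np.arcsin(R[2,1])).round(2),'z',R[:,2].round(4))
p=s['ee_pos']-.0187*R[:,2];print('hold',p.round(4))
E
python3 st.py
```

```text
Traceback (most recent call last):
  File "st.py", line 3, in <module>
    print(s['time'].round(2),s['ee_pos'].round(4),'F',s['ft_force'].round(1),'M',s['torque'].round(2),'w',s['width'].round(4))
          ^^^^^^^^^^^^^^^
AttributeError: 'float' object has no attribute 'round'
```

>>> send_rows(commands=[[0,0.022,0.01,-0.4,0,0,1],[0,0.022,0.01,-0.4,0,0,1],[0,0.022,0.01,-0.4,0,0,1]], grip_force=50)

```text
time: 3.5
ee_pos: [0.4994, 0.2564, 0.1159]
eef_rot: [0.015, 0.999, -0.051, 0.002]
ft_force: [-0.3, -0.4, -3.4]
width: 0.0217
```

```bash
sed -i "s/s\['time'\].round(2)/round(s['time'],2)/; s/s\['width'\].round(4)/round(s['width'],4)/" st.py; python3 st.py
```

```text
3.5 [0.4994 0.2564 0.1159] F [-0.3 -0.4 -3.4] M [ 0.45 -0.13  0.05] w 0.0217
yaxis [ 0.0307  0.9943 -0.1024] roll(left+) deg 5.88 z [ 0.0023 -0.1025 -0.9947]
hold [0.4994 0.2583 0.1345]
```

>>> send_rows(commands=[[0,0.03,0.02,-0.35,0,0,1],[0,0.01,0.01,-0.1,0,0,1],[0,0,0,0,0,0,1]])

```text
time: 3.75
ee_pos: [0.4995, 0.2573, 0.1162]
eef_rot: [0.015, 0.997, -0.074, 0.002]
ft_force: [-0.6, -0.9, 1.8]
width: 0.0216
```

```bash
python3 st.py
```

```text
3.75 [0.4995 0.2573 0.1162] F [-0.6 -0.9  1.8] M [-0.09  0.08  0.03] w 0.0216
yaxis [ 0.0294  0.9887 -0.1473] roll(left+) deg 8.47 z [ 0.0024 -0.1475 -0.9891]
hold [0.4994 0.26   0.1347]
```

```bash
python3 - <<'E'
from h import *
im=r.camera("scene")
cv2.imwrite("pics/s3.png",cv2.convertScaleAbs(cv2.resize(im[90:200,230:350],(720,600),interpolation=cv2.INTER_CUBIC)[:600],alpha=1.5))
E
```

```text
(no output)
```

View pics/s3.png

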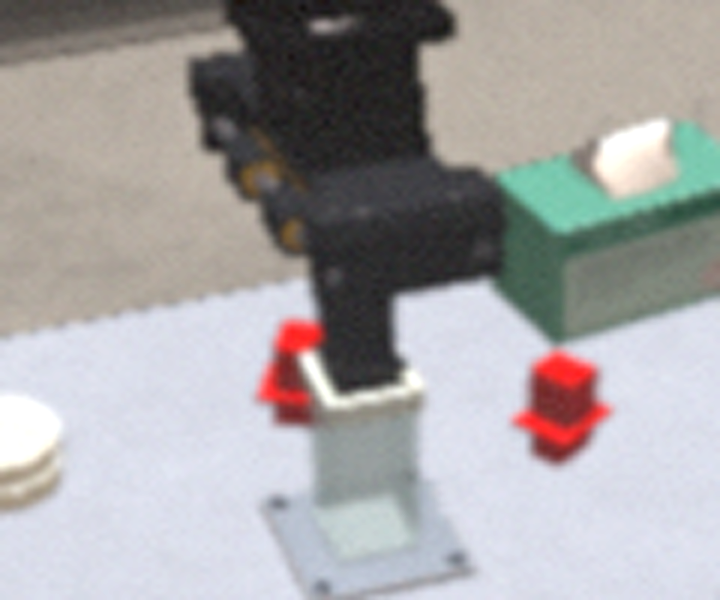

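The jaws hold the stopper in the neck at tool lean 8.5° left. Now I'll lean right.

>>> send_rows(commands=[[0,-0.022,0.015,0.42,0,0,1],[0,-0.022,0.015,0.42,0,0,1],[0,-0.022,0.015,0.42,0,0,1],[0,-0.022,0.015,0.42,0,0,1],[0,-0.022,0.01,0.42,0,0,1],[0,-0.022,0.01,0.42,0,0,1]])

```text
time: 4.3
ee_pos: [0.4994, 0.2537, 0.1174]
eef_rot: [0.015, 0.999, 0.043, 0.001]
ft_force: [1.1, 2.2, -4.8]
width: 0.0218
```

```bash
python3 st.py
```

```text
4.3 [0.4994 0.2537 0.1174] F [ 1.1  2.2 -4.8] M [ 0.09 -0.26 -0.01] w 0.0218
yaxis [0.0292 0.9958 0.0863] roll(left+) deg -4.95 z [ 0.0037  0.0862 -0.9963]
hold [0.4993 0.2521 0.136 ]
```

>>> send_rows(commands=[[0,-0.025,0.02,0.4,0,0,1],[0,-0.015,0.01,0.2,0,0,1],[0,0,0,0,0,0,1],[0,0,0,0,0,0,1]])

```text
time: 4.63
ee_pos: [0.4993, 0.2522, 0.1181]
eef_rot: [0.017, 0.997, 0.075, 0.001]
ft_force: [1.1, 2.1, -4.5]
width: 0.0215
```

```bash
python3 st.py
```

```text
4.63 [0.4993 0.2522 0.1181] F [ 1.1  2.1 -4.5] M [ 0.21 -0.33  0.05] w 0.0215
yaxis [0.033  0.9883 0.1487] roll(left+) deg -8.55 z [ 0.0055  0.1486 -0.9889]
hold [0.4992 0.2494 0.1366]
```

>>> send_rows(commands=[[0,0.026,0.05,-0.42,0,0,1],[0,0.026,0.05,-0.42,0,0,1],[0,0.026,0.05,-0.42,0,0,1],[0,0.026,0.05,-0.42,0,0,1],[0,0,0.06,0,0,0,1],[0,0,0.08,0,0,0,1]])

```text
time: 5.13
ee_pos: [0.4984, 0.2537, 0.122]
eef_rot: [0.017, 1.0, -0.005, 0.002]
ft_force: [8.6, 4.6, -25.0]
width: 0.0217
```

```bash
python3 st.py
```

```text
5.13 [0.4984 0.2537 0.122 ] F [  8.6   4.6 -25. ] M [ 1.17 -2.09  0.06] w 0.0217
yaxis [ 0.0337  0.9994 -0.0108] roll(left+) deg 0.62 z [ 0.0042 -0.011  -0.9999]
hold [0.4983 0.2539 0.1407]
```

>>> send_rows(commands=[[0.03,0.03,0.05,-0.42,0,0,1],[0,0.028,0.05,-0.42,0,0,1],[0,0.028,0.05,-0.42,0,0,1],[0,-0.028,0.06,0.42,0,0,1],[0,-0.028,0.06,0.42,0,0,1],[0,-0.028,0.06,0.42,0,0,1]])

```text
time: 5.63
ee_pos: [0.4991, 0.2578, 0.1311]
eef_rot: [0.014, 1.0, -0.007, 0.003]
ft_force: [0.5, -0.4, 0.4]
width: 0.0217
```

```bash
python3 st.py
```

```text
5.63 [0.4991 0.2578 0.1311] F [ 0.5 -0.4  0.4] M [0.04 0.02 0.02] w 0.0217
yaxis [ 0.0276  0.9995 -0.0147] roll(left+) deg 0.84 z [ 0.006  -0.0149 -0.9999]
hold [0.499  0.2581 0.1498]
```

>>> send_rows(commands=[[0,-0.06,0.15,0.17,0,0,1],[0,0,0.3,0,0,0,1],[0,0,0.5,0,0,0,1],[0,0,0.8,0,0,0,1],[0,0,0.8,0,0,0,1],[0,0,0.4,0,0,0,1],[0,0,0,0,0,0,1]])

```text
time: 6.22
ee_pos: [0.4989, 0.2532, 0.2282]
eef_rot: [0.016, 1.0, -0.002, 0.003]
ft_force: [-0.3, 0.3, -0.4]
width: 0.022
```

```bash
python3 st.py; python3 - <<'E'
from h import *
im=r.camera("scene")
cv2.imwrite("pics/s4.png",cv2.convertScaleAbs(cv2.resize(im[70:220,230:380],(600,600),interpolation=cv2.INTER_CUBIC)[:600],alpha=1.5))
E
```

```text
6.22 [0.4989 0.2532 0.2282] F [-0.3  0.3 -0.4] M [0.01 0.06 0.03] w 0.022
yaxis [ 0.0314  0.9995 -0.0034] roll(left+) deg 0.2 z [ 0.0068 -0.0036 -1.    ]
hold [0.4988 0.2533 0.2469]
```

View pics/s4.png

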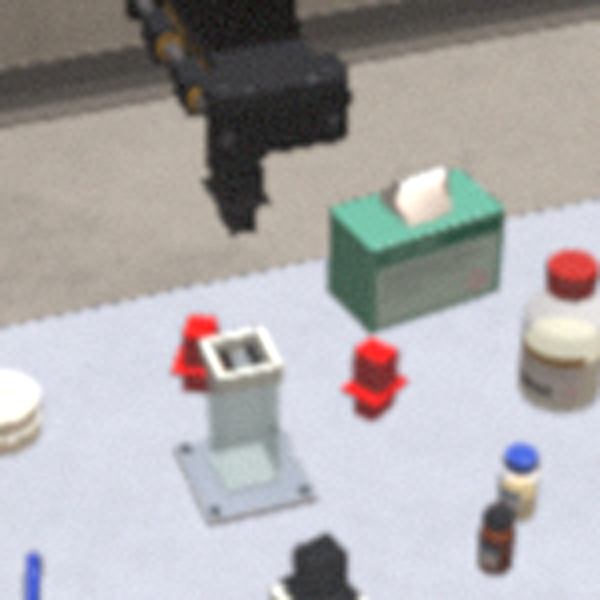

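>>> send_rows(commands=[[-0.1,-0.5,0,0,0,0,1],[-0.18,-0.95,0,0,0,0,1],[-0.18,-0.95,0,0,0,0,1],[-0.18,-0.95,0,0,0,0,1],[-0.18,-0.95,0,0,0,0,1],[-0.18,-0.95,0,0,0,0,1],[-0.18,-0.95,0,0,0,0,1],[-0.18,-0.95,0,0,0,0,1],[-0.18,-0.95,0,0,0,0,1],[-0.18,-0.95,0,0,0,0,1]])

```text
time: 7.1
ee_pos: [0.4352, -0.0292, 0.2164]
eef_rot: [0.011, 1.0, -0.006, -0.004]
ft_force: [0.8, -0.2, -0.6]
width: 0.0213
```

```bash
python3 st.py
```

```text
7.1 [ 0.4352 -0.0292  0.2164] F [ 0.8 -0.2 -0.6] M [ 0.04 -0.06  0.03] w 0.0213
yaxis [ 0.0216  0.9997 -0.0116] roll(left+) deg 0.66 z [-0.0087 -0.0114 -0.9999]
hold [ 0.4353 -0.029   0.2351]
```

>>> send_rows(commands=[[-0.08,-0.95,0,0.05,-0.05,0,1],[-0.08,-0.95,0,0.05,-0.05,0,1],[-0.06,-0.8,0,0,0,0,1],[-0.03,-0.5,-0.2,0,0,0,1],[0,-0.2,-0.4,0,0,0,1],[0,0,-0.4,0,0,0,1],[0,0,0,0,0,0,1]])

```text
time: 7.68
ee_pos: [0.4164, -0.1467, 0.1792]
eef_rot: [0.018, 1.0, -0.002, -0.005]
ft_force: [-1.1, 1.3, -0.5]
width: 0.0219
```

```bash
python3 st.py; python3 - <<'E'
from h import *
im=r.camera("scene")
cv2.imwrite("pics/s5.png",cv2.convertScaleAbs(cv2.resize(im[210:360,250:400],(600,600),interpolation=cv2.INTER_CUBIC),alpha=1.5))
E
```

```text
7.68 [ 0.4164 -0.1467  0.1792] F [-1.1  1.3 -0.5] M [ 0.03  0.05 -0.03] w 0.0219
yaxis [ 0.035   0.9994 -0.0034] roll(left+) deg 0.2 z [-0.0095 -0.0031 -1.    ]
hold [ 0.4166 -0.1466  0.1979]
```

View pics/s5.png

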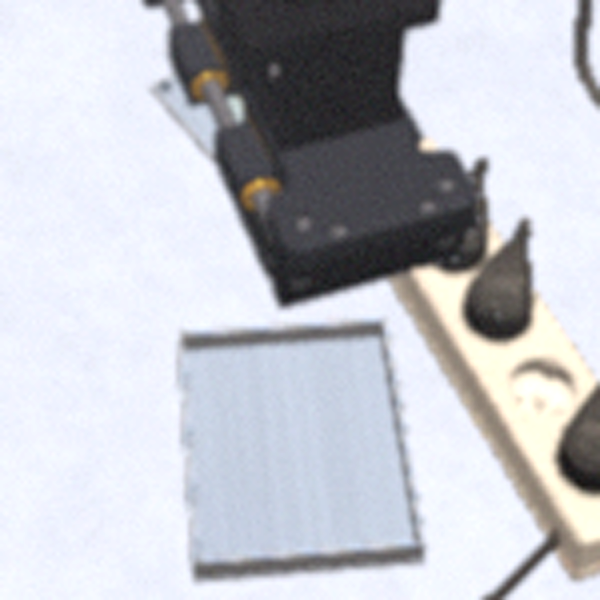

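```bash
python3 - <<'E'
from h import *
P=[plane("scene",(250+(x+.5)/4-.5,210+(y+.5)/4-.5),.018) for x,y in [(182,335),(380,325),(422,555),(195,575)]]
print(np.round(P,4),np.mean(P,0).round(4))
E
```

```text
[[ 0.3927 -0.0754  0.018 ]
 [ 0.4906 -0.1073  0.018 ]
 [ 0.4549 -0.2317  0.018 ]
 [ 0.3531 -0.2018  0.018 ]] [ 0.4228 -0.154   0.018 ]
```

>>> send_rows(commands=[[0.12,0,-0.4,0.03,-0.1,0,1],[0.1,0,-0.6,0,0,0,1],[0,0,-0.7,0,0,0,1],[0,0,-0.7,0,0,0,1],[0,0,-0.6,0,0,0,1],[0,0,-0.4,0,0,0,1],[0,0,-0.2,0,0,0,1],[0,0,0,0,0,0,1]])

```text
time: 8.4
ee_pos: [0.4229, -0.1448, 0.0705]
eef_rot: [0.015, 1.0, -0.0, 0.001]
ft_force: [-0.4, 0.9, -0.1]
width: 0.0213
```

```bash
python3 st.py
```

```text
8.4 [ 0.4229 -0.1448  0.0705] F [-0.4  0.9 -0.1] M [0.01 0.01 0.  ] w 0.0213
yaxis [ 3.010e-02  9.995e-01 -1.000e-04] roll(left+) deg 0.01 z [ 1.1e-03 -2.0e-04 -1.0e+00]
hold [ 0.4229 -0.1448  0.0892]
```

>>> send_rows(commands=[[0,-0.1,-0.4,0,0,0,1],[0,0,-0.4,0,0,0,1],[0,0,-0.25,0,0,0,1],[0,0,0,0,0,0,1],[0,0,0,0,0,0,1]])

```text
time: 8.82
ee_pos: [0.4253, -0.1472, 0.0415]
eef_rot: [0.014, 1.0, 0.0, 0.002]
ft_force: [0.9, -0.2, -0.7]
width: 0.0217
```

```bash
python3 st.py;python3 - <<'E'
from h import *
im=r.camera("wrist");cv2.imwrite("pics/w6.png",im)
im=r.camera("scene")
cv2.imwrite("pics/s6.png",cv2.convertScaleAbs(cv2.resize(im[210:360,250:400],(600,600),interpolation=cv2.INTER_CUBIC),alpha=1.5))
E
```

```text
8.82 [ 0.4253 -0.1472  0.0415] F [ 0.9 -0.2 -0.7] M [ 0.02 -0.   -0.05] w 0.0217
yaxis [2.770e-02 9.996e-01 3.000e-04] roll(left+) deg -0.02 z [ 4.6e-03  2.0e-04 -1.0e+00]
hold [ 0.4252 -0.1472  0.0602]
```

View pics/s6.png

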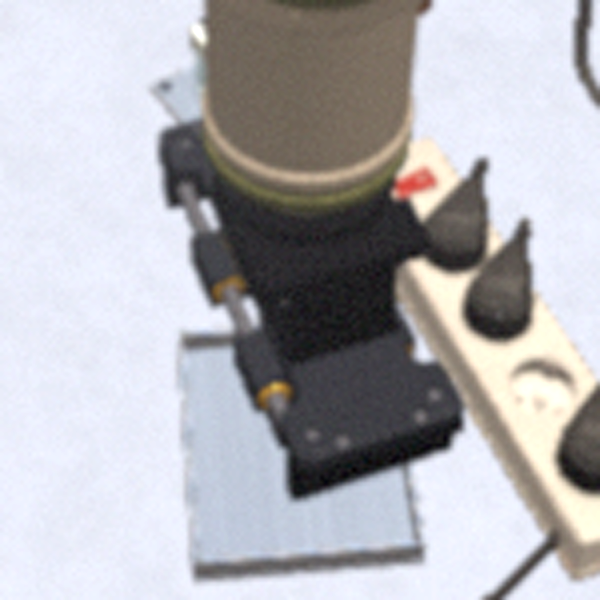

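>>> send_rows(commands=[[0,0,-0.15,0,0,0,1],[0,0,-0.12,0,0,0,1],[0,0,-0.08,0,0,0,1],[0,0,0,0,0,0,1]])

```text
time: 9.25
ee_pos: [0.4266, -0.1471, 0.0319]
eef_rot: [0.014, 1.0, 0.0, 0.004]
ft_force: [-0.3, 0.4, 0.3]
width: 0.0219
```

```bash
python3 st.py
```

```text
9.25 [ 0.4266 -0.1471  0.0319] F [-0.3  0.4  0.3] M [-0.01  0.08 -0.01] w 0.0219
yaxis [2.730e-02 9.996e-01 8.000e-04] roll(left+) deg -0.05 z [ 8.2e-03  6.0e-04 -1.0e+00]
hold [ 0.4265 -0.1471  0.0506]
```

>>> send_rows(commands=[[0,0,-0.04,0,0.08,0,1],[0,0,-0.03,0,0,0,1],[0,0,-0.03,0,0,0,1],[0,0,0,0,0,0,1]])

```text
time: 9.58
ee_pos: [0.4269, -0.1471, 0.0297]
eef_rot: [0.014, 1.0, 0.001, 0.0]
ft_force: [-0.8, 0.2, -0.4]
width: 0.0217
```

```bash
python3 st.py
```

```text
9.58 [ 0.4269 -0.1471  0.0297] F [-0.8  0.2 -0.4] M [ 0.08  0.04 -0.04] w 0.0217
yaxis [0.0275 0.9996 0.0013] roll(left+) deg -0.08 z [ 0.      0.0013 -1.    ]
hold [ 0.4269 -0.1472  0.0484]
```

>>> send_rows(commands=[[0,0,-0.04,0,0,0,1],[0,0,-0.04,0,0,0,1],[0,0,0,0,0,0,1]])

```text
time: 9.83
ee_pos: [0.4277, -0.1473, 0.0298]
eef_rot: [0.014, 1.0, 0.002, 0.0]
ft_force: [0.1, -0.8, -1.3]
width: 0.0216
```

```bash
python3 st.py
```

```text
9.83 [ 0.4277 -0.1473  0.0298] F [ 0.1 -0.8 -1.3] M [ 0.03  0.04 -0.01] w 0.0216
yaxis [0.028  0.9996 0.0033] roll(left+) deg -0.19 z [ 1.0e-04  3.3e-03 -1.0e+00]
hold [ 0.4277 -0.1473  0.0485]
```

>>> send_rows(commands=[[0,0,-0.1,0,0,0,1],[0,0,0,0,0,0,1]])

```text
time: 10.0
ee_pos: [0.4294, -0.1473, 0.0295]
eef_rot: [0.014, 1.0, 0.002, 0.001]
ft_force: [-0.1, -0.5, -0.3]
width: 0.0219
```

```bash
python3 st.py
```

```text
10.0 [ 0.4294 -0.1473  0.0295] F [-0.1 -0.5 -0.3] M [0.02 0.02 0.  ] w 0.0219
yaxis [0.0281 0.9996 0.005 ] roll(left+) deg -0.29 z [ 0.0026  0.0049 -1.    ]
hold [ 0.4294 -0.1474  0.0482]
```

At the predicted standing height (0.0295 m) and no longer descending: it's on the tray floor. Releasing.

>>> send_rows(commands=[[0,0,0,0,0,0,0.3],[0,0,0,0,0,0,0.1],[0,0,0,0,0,0,-0.1],[0,0,0,0,0,0,-0.1],[0,0,0,0,0,0,-0.1],[0,0,0,0,0,0,-0.1]])

```text
time: 10.5
ee_pos: [0.4295, -0.1474, 0.0289]
eef_rot: [0.014, 1.0, 0.002, 0.001]
ft_force: [0.7, -0.3, 0.1]
width: 0.0465
```

```bash
python3 st.py;python3 - <<'E'
from h import *
im=r.camera("wrist");cv2.imwrite("pics/w7.png",im)
E
```

```text
10.5 [ 0.4295 -0.1474  0.0289] F [ 0.7 -0.3  0.1] M [ 0.   -0.02  0.  ] w 0.0465
yaxis [0.0282 0.9996 0.0046] roll(left+) deg -0.26 z [ 0.0026  0.0045 -1.    ]
hold [ 0.4295 -0.1475  0.0476]
```

View pics/w7.png

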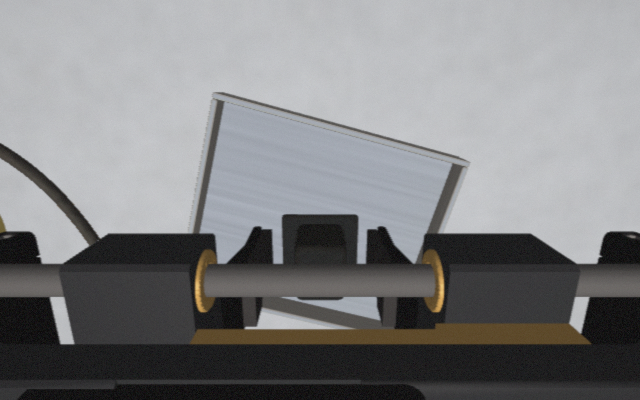

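The wrist view shows the stopper standing at about (320,255) between the open fingers, inside the tray walls. Retreating upward.

>>> send_rows(commands=[[0,0,0.2,0,0,0,-0.1],[0,0,0.4,0,0,0,-0.1],[0,0,0.7,0,0,0,-0.1],[0,0,0.9,0,0,0,-0.1],[0,0,0.9,0,0,0,-0.1],[-0.5,0.7,0.6,0,0,0,-0.1],[-0.5,0.7,0.3,0,0,0,-0.1],[-0.3,0.7,0,0,0,0,-0.1],[0,0,0,0,0,0,-0.1],[0,0,0,0,0,0,-0.1]])

```text
time: 11.38
ee_pos: [0.3872, -0.0843, 0.158]
eef_rot: [0.016, 1.0, 0.001, 0.002]
ft_force: [0.2, 0.0, 0.9]
width: 0.0477
```

```bash
python3 st.py;python3 - <<'E'
from h import *
im=r.camera("top")
cv2.imwrite("pics/t8.png",cv2.convertScaleAbs(cv2.resize(im[180:300,220:480],(780,360),interpolation=cv2.INTER_CUBIC),alpha=1.8))
im=r.camera("wrist");cv2.imwrite("pics/w8.png",im)
im=r.camera("scene");cv2.imwrite("pics/s8.png",cv2.convertScaleAbs(cv2.resize(im[190:370,250:400],(500,600),interpolation=cv2.INTER_CUBIC),alpha=1.5))
E
```

```text
11.38 [ 0.3872 -0.0843  0.158 ] F [0.2 0.  0.9] M [ 0.06  0.02 -0.  ] w 0.0477
yaxis [0.0328 0.9995 0.0018] roll(left+) deg -0.1 z [ 0.0038  0.0017 -1.    ]
hold [ 0.3871 -0.0844  0.1767]
```

View pics/t8.png

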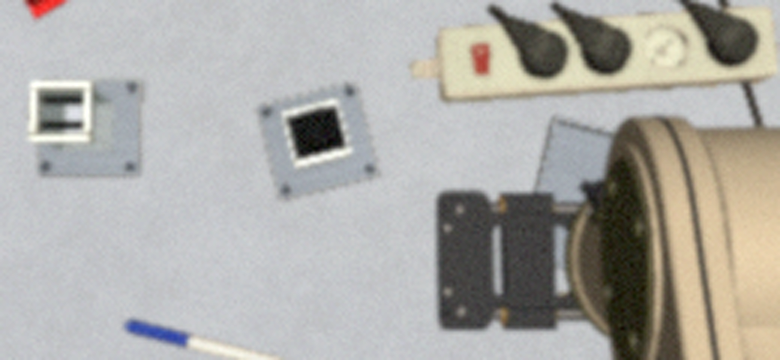

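View pics/s8.png

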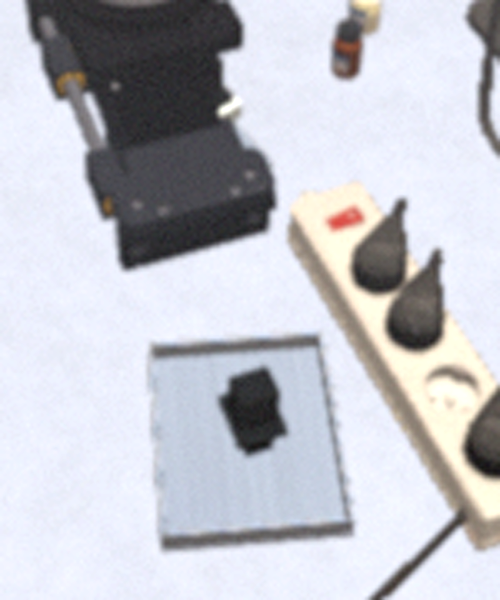

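View pics/w8.png

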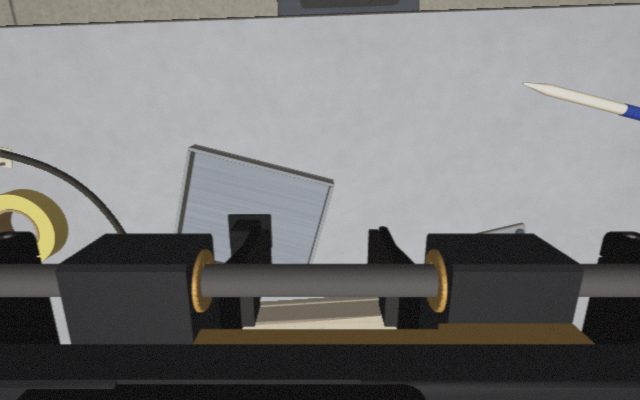

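Scene view: the stopper stands in the tray at zoomed (255,410), well inside the walls. Top view: the short jar is still stoppered at zoomed (316,132) and the tall jar is open. The arm is clear.

```bash
python3 - <<'E'
from bench import r
print(r.close_job())
E
```

```text
the job is handed in; nothing more can be done
None
```

The tall jar is open and its stopper is standing in the steel tray, released. I handed the job in at about 11.5 s of the 45 s allowed, and no verdict is reported.

- **Rocking and pulling:** I gripped the handle across y and leaned it about 8.5° left, then about 8.5° right, both with it still in the neck (under 3 mm of lift). These angles are the tool's; I could not see the stopper's own lean in the pictures. I rocked it once more to the left while lifting, straightened it and pulled it clear. The wrist force peaked at about 25 N in the readings, during a straight pull between rocks.
- **Placing:** I lowered it until the arm stopped descending at the height expected for a standing stopper. The force reading there stayed near zero, so contact was judged from the height alone. Pushing down slid it a couple of millimetres along x before I let go.
- **Last checks:** The scene picture showed the stopper upright inside the tray walls, roughly 5 mm from the centre. The top picture showed the short jar still closed and apparently unmoved, though I did not re-measure it. The arm was clear, with the wrist force under 1 N.
- **Disagreement:** The top and scene cameras put the tray centre about 7 mm apart in y. That is well within the allowed margin.

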